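Set the running clearance of a wheel hub

ROBOT

A 6-joint arm with a two-finger parallel gripper is mounted at the origin on a cart in front of the work surface, level with it; the furniture and walls round the work are solid. World frame = base frame: x ahead of the robot, y to its left, z up, the work surface at z = 0. Lengths are in mm, angles in rad, forces in N, time in s.
With the tool pointing down it reaches from about 275 to 1000 mm from the base axis. Payload 8.4 kg.
Tool frame: the origin (TCP) lies midway between the tips of the shut fingers; the grasp point (between the pads) lies 19 mm behind it; y points along the fingers, z is the direction in which the jaws open and shut, and the axes are right-handed (so a half turn about y gives the same grasp; the last joint's range is limited). The gripper opens to 85 mm and grips with 20 to 120 N. Pads are 22 mm wide; open, the fingers measure 114 mm over their backs; the gripper's body (76 mm by 85 mm) begins 54 mm behind the grasp point. The pads swing forward as they close: fully open they stand 13 mm farther back than shut.
Start: joints at [-1.172, 0.353, 1.633, -0, 1.155, -0.002], TCP at [243.846, -575.471, 231.281] pointing down, gripper open.
Joint ranges: [-2.63, 2.63], [-0.92, 2.1], [0.06, 2.66], [-1.3, 4.44], [0, 2.69], [-3.02, 3.02]. Speed limits (rad/s): [2.22, 2.22, 2.79, 3.14, 3.14, 3.14].

INTERFACE

Orientations are given as [roll, pitch, yaw] about the fixed x, y, z axes, in that order (R = Rz(yaw) Ry(pitch) Rx(roll)).
In Python, from rig import r gives the robot as it stands. The module is installed in compiled form; this text tells all that it offers.
- The arm moves only by the tool apply_moves, never from a script. Its argument "plan" is text: rows parted by semicolons, each of 7 numbers parted by spaces: the shift along the tool's x, y, z in cm, then the turn, a rotation vector about the tool's x, y, z in degrees, then the closure, from 0 (fully open) to 1 (shut). A call has 1 to 20 rows; each row shifts and turns the pose as measured when the row begins, along the tool's axes as they then stand; what a row does not reach is not made up. A row lasts 1/10 s, in which the tool goes at most 50 mm and 8.59 degrees, less where a joint would pass 70% of its speed; a pose out of reach is approached as far as the arm can. A call is refused whole if a number of a shift passes 5 or a number of a turn 8.59, either way. A call with a gripper value outside its range is refused whole. The fingers move at their own pace and stop on an object; "squeeze" is the grip in N (left out, the last holds). Time passes only in rows, so rows that do not move let the fingers close. It gives the time, the measured TCP pose, the force and the opening at its end, in the units of the state.
- r.sense(): the state, without advancing time (a new reading comes with each control period).
- r.grab_frame(name): name is "scene" or "top"; returns the picture (400x640x3 uint8, blue, green, red); there is no depth.
- r.get_calibration(name): a dict with "vertical_fov" (degrees; the focal length in pixels is half the picture's height over the tangent of half this angle, whatever the lens; pixels are square), "cx", "cy" (the principal point, pixels), "R" (3x3) and "t" (3): a world point X has camera coordinates R X + t. Camera axes: x right, y down, z forward; pixel columns grow to the right and rows downward; lengths in mm; the calibration is good to about 2 mm. A picture is of the moment at which its call begins. get_calibration takes no time and is no camera call.
- r.sign_off(): hands the job in, once; it reports no verdict.
The state is a dict: "clock": time; "qpos": joint angles; "qvel": joint speeds; "joint_efforts": joint torques, N m; "eef_pos": TCP position; "tcp_rot": TCP orientation; "contact_force": force on the tool from outside, world axes, zero at the start; "wrist_torque": the same for the moment, N m; "opening": opening from 0.0 (shut) to 1.0 (fully open).
Only numpy, scipy, OpenCV 4.12 (cv2) and the standard library are available. Lean on these libraries where they do the work, as an engineer would, in place of code of your own. Each camera call takes 0.05 s, during which the arm holds its last target. There are 200 camera calls.

TASK

The hub unit with the yellow wheel stands loose on the assembly jig: push it square up against both stop fences (the far one and the left one), so that it cannot turn along with its nut. Then screw the knurled brass hub nut down (clockwise from above, somewhat under half a turn) until it bottoms on the bearing, and back it off a quarter turn so that the wheel gets its running clearance. Finish with the nut still gripped at that setting, ready for its locking pin, with the unit still up against the fences and the parts lying around left alone.

Things in the scene. Friction and masses are not known exactly. Their poses are not given: they have to be found in the camera images.
- jig_seat (a point): Where hub_unit's origin stands when the unit is home, on the top face of the fixed assembly jig's aluminium plate (10 mm thick, screwed to the trolley). x points square into the far fence, y into the left fence, z up. The plate reaches from x = -95 to +60 and y = -85 to +60 mm. The fences are steel bars 21 mm thick, 24 mm high above the plate.
- far_fence (a point): Middle of the far fence's face, a dark hardened strip 104 mm long along y, 12 mm above the plate; the unit's +x face belongs flat against it. Axes as jig_seat; at x = +36, y = -7 mm from it.
- left_fence (a point): Middle of the left fence's face, a dark hardened strip 89 mm long along x, 12 mm above the plate; the unit's +y face belongs flat against it. Axes as jig_seat; at x = -18, y = +36 mm from it.
- hub_unit: Loose hub unit on the jig plate, about 0.75 kg: grey block, in its own frame x = -60 to +36, y = -50 to +36, z = 0 to 24 mm, with an upright 16 mm threaded axle on z, 80 mm high, and a free-turning yellow wheel (62 mm across, z = 27 to 47 mm). Origin: on the axle axis, underside of the block. Home = in line with jig_seat; it starts 10 to 30 mm short of the fences in x and y, up to 0.2 rad askew.
- hub_near_face (a point): On the hub block's near (-x) face, mid-width, 12 mm above its underside: a good place to push it along +x; it slides at about 5 N. Axes as hub_unit.
- hub_right_face (a point): On the hub block's right (-y) face, 12 mm above its underside, 14 mm nearer than the axle; a good place to push it along +y. Axes as hub_unit.
- nut_centre (a point): Centre of the knurled part of the brass hub nut: a round grip about 37 mm across and 22 mm high (11 mm up and down), white mark on top; the axle's end stands 4 to 7 mm out of it. Bottomed, this point is 62 mm above the unit's underside and the knurl's lower edge 4 mm above the wheel. Right-hand thread, 5 mm a turn: it sinks as it is turned clockwise.
- hub_nut (a joint): Angle of the hub nut on its thread, rad: 0 = bottomed on the bearing (hard stop), growing as it is unscrewed (anticlockwise from above), at most 5.6. Stays where it is left; thread friction about 0.05 N m. Starts 2.0 to 2.9 rad above the bottom; a quarter turn back is 1.57.
- adj_spanner: Bystander: adjustable spanner, 49 x 196 x 11 mm, lying flat; origin at its underside; leave it alone.
- split_clamp: Bystander: grey split clamp block with a pin, 76 x 80 x 56 mm; origin at its underside; leave it alone.
- bearing: Bystander: ball bearing, 47 mm across, 14 mm high, lying flat; origin at its underside; leave it alone.
- slide_block: Bystander: brown slide block with a knurled screw, 87 x 58 x 22 mm; origin at its underside; leave it alone.
- nylon_block: Bystander: white nylon block, 24 x 50 x 24 mm; origin at its underside; leave it alone.

How it is judged:
By the outcome, as a careful person would: the job done as asked, in the order asked, and still so for the second after the job is handed in, while the arm keeps its last pose, push and grip.
It also fails if it takes over 72 s, if anything falls off the work surface, if the arm or the gripper's body presses on something with over 40 N, if the wrist force passes 120 N, or if a joint passes its speed limit or range.

## Working session

There is one attempt and no reset: what is moved stays moved. The work goes in short steps, Python scripts to look and compute and a tool call to move; the robot and the scene stay as the last step left them, time stands still between calls to the robot, and variables do not carry over. Pictures are saved under pics/ and viewed, about 8 in all and at most 12, crops included, and the job is handed in when it is done.

Besides the shell and the picture viewer there is one more tool, called after "Call:" in YAML: its name, and indented under it one key for each argument. apply_moves: Moves the arm, as the interface text tells. Its arguments: {"type":"object","properties":{"plan":{"type":"string"},"squeeze":{"type":"number"}},"required":["plan"]}

```bash
mkdir -p pics
python3 - <<'E'
from rig import r
import cv2,numpy as np
print(r.sense())
for n in("scene","top"):
    im=r.grab_frame(n);cv2.imwrite(f"pics/{n}0.png",im)
    c=r.get_calibration(n);print(n,c)
E
```

```text
{'clock': 0.0, 'qpos': array([-1.17239144e+00,  3.53655284e-01,  1.63412800e+00, -4.26985047e-06,
        1.15518124e+00, -2.39632248e-03]), 'qvel': array([ 5.08114212e-04, -2.22786033e-03,  3.04479459e-04,  1.35145465e-03,
       -1.20877742e-03,  1.71553510e-06]), 'joint_efforts': array([ 8.66941377e-05, -6.05244470e+01, -3.42063189e+01, -1.94270422e-05,
        9.53689101e-03, -4.44784212e-05]), 'eef_pos': array([ 243.66749857, -575.03753845,  230.55984119]), 'tcp_rot': array([-1.57216821e+00, -6.16523558e-07, -2.74078971e+00]), 'contact_force': array([-0.4521763 , -0.06574857, -0.34718875]), 'wrist_torque': array([ 0.06280555, -0.0057142 ,  0.0102054 ]), 'opening': 1.0036780499488984}
scene {'vertical_fov': 47.50519777098279, 'cx': 322.8592486633043, 'cy': 204.4952246638959, 'R': array([[ 0.65458624, -0.75591354,  0.01056303],
       [-0.32817628, -0.29671735, -0.89680496],
       [ 0.68104125,  0.58356966, -0.44229999]]), 't': array([-292.48013147,  245.78929583,  858.24111405])}
top {'vertical_fov': 53.8290250677443, 'cx': 325.0456972900207, 'cy': 198.4433208826651, 'R': array([[ 0.00823646, -0.99981361,  0.01746148],
       [-0.99647545, -0.00966423, -0.08332632],
       [ 0.08347954, -0.01671362, -0.99636932]]), 't': array([ 39.42088245, 527.51363973, 944.06576655])}
```

View pics/scene0.png

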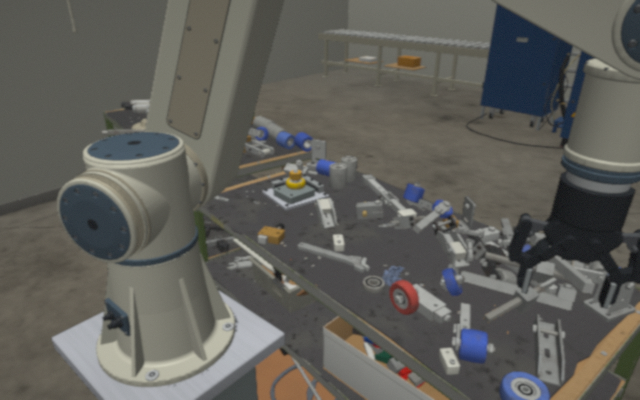

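View pics/top0.png

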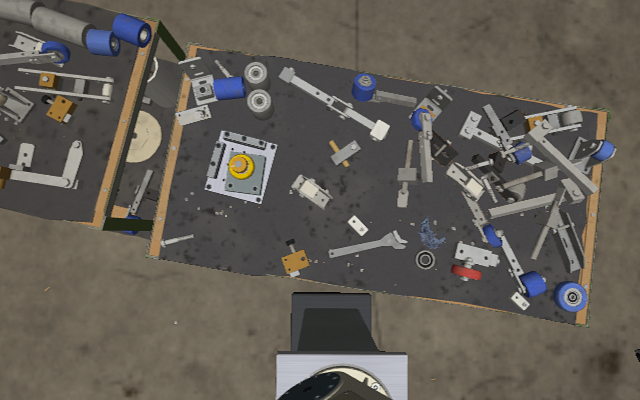

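Run:
```python
import cv2,numpy as np
im=cv2.imread("pics/top0.png")
cv2.imwrite("pics/c0.png",cv2.resize(im[120:212,190:290],None,fx=6,fy=6,interpolation=cv2.INTER_CUBIC))
```

```text
(no output)
```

View pics/c0.png

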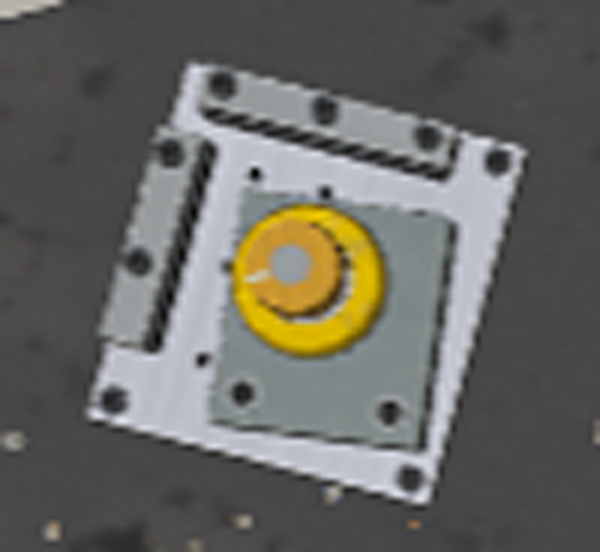

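```bash
cat > h.py <<'E'
from rig import r
import numpy as np
def ray(n,px,z):
    c=r.get_calibration(n);f=200/np.tan(np.radians(c["vertical_fov"]/2));R=c["R"];C=-R.T@c["t"]
    d=R.T@np.array([(px[0]-c["cx"])/f,(px[1]-c["cy"])/f,1]);return (C+d*(z-C[2])/d[2])[:2]
def proj(n,X):
    c=r.get_calibration(n);f=200/np.tan(np.radians(c["vertical_fov"]/2));p=c["R"]@np.array(X)+c["t"]
    return p[:2]/p[2]*f+[c["cx"],c["cy"]]
def fit(L,W):  # 2D rigid: W = R L + t
    L=np.array(L,float);W=np.array(W);a=L-L.mean(0);b=W-W.mean(0)
    th=np.arctan2((a[:,0]*b[:,1]-a[:,1]*b[:,0]).sum(),(a*b).sum())
    R=np.array([[np.cos(th),-np.sin(th)],[np.sin(th),np.cos(th)]]);t=W.mean(0)-R@L.mean(0)
    return th,t,np.linalg.norm(L@R.T+t-W,axis=1)
E
python3 - <<'E'
from h import *
px=lambda u,v,k=6,ox=190,oy=120:((u+.5)/k-.5+ox,(v+.5)/k-.5+oy)
J=fit([(60,60),(60,-85),(-95,-85),(-95,60)],[ray("top",px(*p),10) for p in[(190,62),(527,150),(430,503),(90,415)]])
U=fit([(36,36),(36,-50),(-60,-50),(-60,36)],[ray("top",px(*p),34) for p in[(245,188),(457,215),(423,450),(208,422)]])
print(J);print(U)
R=np.array([[np.cos(J[0]),-np.sin(J[0])],[np.sin(J[0]),np.cos(J[0])]])
print("unit in jig",R.T@(U[1]-J[1]),U[0]-J[0])
print("axle top 90", ray("top",px(292,264),90))
s=r.sense();print(s["eef_pos"])
from scipy.spatial.transform import Rotation as Ro
print(Ro.from_euler("xyz",s["tcp_rot"]).as_matrix().round(3))
for n,p in dict(near=(-60,-7),right=(-14,-50)).items():
    c,s_=np.cos(U[0]),np.sin(U[0]);print(n,U[1]+np.array([[c,-s_],[s_,c]])@p)
E
```

```text
(np.float64(-0.2445764922730244), array([625.9442394 , 261.25627396]), array([0.95934031, 1.27058222, 1.09565272, 1.06115877]))
(np.float64(-0.12137009036012256), array([599.79975268, 244.1169533 ]), array([0.19936228, 0.6022166 , 0.49142149, 0.72696819]))
unit in jig [-21.21621743 -22.96002215] 0.12320640191290183
axle top 90 [599.43126582 244.32934165]
[ 243.68815349 -575.06634457  230.62149892]
[[-0.921 -0.     0.39 ]
 [-0.39   0.001 -0.921]
 [-0.    -1.    -0.001]]
near [539.3936251  244.43278741]
right [579.84912445 196.17978157]
```

Call:
apply_moves:
  plan: "0 -0.5 0 0 -7.5 0 1;0 0 0 0 -7.5 0 1;0 0 0 0 -7.5 0 1;0 0 0 0 -7.5 0 1;0 0 0 0 -7.5 0 1;0 0 0 0 -7.5 0 1;0 0 0 0 -7.5 0 1;0 0 0 0 0 0 1;0 0 0 0 0 0 1"

```text
clock: 1.0
eef_pos: [242.7, -572.7, 231.9]
tcp_rot: [-1.576, 0.007, -1.792]
contact_force: [0.4, -1.5, 0.5]
opening: 0.001
```

```bash
cat >> h.py <<'E'
J=(-0.2446,np.array([625.9,261.3]))
def rot(a): return np.array([[np.cos(a),-np.sin(a)],[np.sin(a),np.cos(a)]])
def jig2w(p): return J[1]+rot(J[0])@np.array(p)
def w2jig(p): return rot(J[0]).T@(np.array(p)[:2]-J[1])
def go(P,yaw_t=None,show=True):
    s=r.sense();e=s["eef_pos"];yaw=s["tcp_rot"][2];d=np.array(P)-e
    print("clock",s["clock"].round(2) if hasattr(s["clock"],"round") else s["clock"],"jig",w2jig(e).round(1),"z",e[2].round(1),"yaw-jig",(yaw-J[0]).round(3),"F",s["contact_force"].round(1),"q",s["qpos"].round(2))
    print("shift cm",np.round([(d[0]*np.cos(yaw)+d[1]*np.sin(yaw))/10,-d[2]/10,(-d[0]*np.sin(yaw)+d[1]*np.cos(yaw))/10],2))
E
python3 - <<'E'
from h import *
p=w2jig((539.4,244.4));print(p)
go([*jig2w(p-[40,0]),140])
E
```

```text
[-79.83262091 -37.34451283]
clock 1.0 jig [-169.9 -902. ] z 231.9 yaw-jig -1.547 F [ 0.4 -1.5  0.5] q [-1.17  0.35  1.63 -0.    1.17 -0.95]
shift cm [-86.32   9.19   7.02]
```

Call:
apply_moves:
  plan: "-4.8 0 0.4 0 1.3 0 1;-4.8 0 0.4 0 0 0 1;-4.8 0 0.4 0 0 0 1;-4.8 0 0.4 0 0 0 1;-4.8 0 0.4 0 0 0 1;-4.8 0 0.4 0 0 0 1;-4.8 0 0.4 0 0 0 1;-4.8 0 0.4 0 0 0 1;-4.8 0 0.4 0 0 0 1;-4.8 0 0.4 0 0 0 1;-4.8 0 0.4 0 0 0 1;-4.8 0 0.4 0 0 0 1;-4.8 0 0.4 0 0 0 1;-4.8 0 0.4 0 0 0 1;-4.8 0 0.4 0 0 0 1;-4.8 0 0.4 0 0 0 1;-3 0 0 0 0 0 1;0 0 0 0 0 0 1"

```text
clock: 2.8
eef_pos: [529.5, 205.9, 236.9]
tcp_rot: [-1.567, 0.008, -1.888]
contact_force: [1.0, -0.9, -0.1]
opening: -0.001
```

Run:
```python
from h import *
go([*jig2w((-119,-37)),60])
```

```text
clock 2.8 jig [-80.1 -77.1] z 236.9 yaw-jig -1.644 F [ 1.  -0.9 -0.1] q [0.37 0.26 1.76 0.   1.12 0.68]
shift cm [-3.72 17.69 -4.17]
```

Call:
apply_moves:
  plan: "-1.9 0 -2.1 0 -4.2 0 1;-1.9 0 -2.1 0 0 0 1;0 4 0 0 0 0 1;0 4 0 0 0 0 1;0 4 0 0 0 0 1;0 4 0 0 0 0 1;0 0 0 0 0 0 1"

```text
clock: 3.5
eef_pos: [500.1, 253.9, 74.2]
tcp_rot: [-1.563, 0.009, -1.831]
contact_force: [-1.0, -1.1, 0.4]
opening: -0.0
```

Run:
```python
from h import *
go([*jig2w((-115,-37)),24]);print(r.sense()["tcp_rot"])
```

```text
clock 3.5 jig [-120.3  -37.6] z 74.2 yaw-jig -1.587 F [-1.  -1.1  0.4] q [0.47 0.45 1.9  0.   0.78 0.73]
shift cm [-0.07  5.02  0.53]
[-1.5634041   0.00863825 -1.83122637]
```

Call:
apply_moves:
  plan: "0 3 0 0 -0.9 0 1;0 2 0 0 0 0 1;0 0 0 0 0 0 1;0 0 0.5 0 0 0 1;0 0 0.5 0 0 0 1;0 0 0.5 0 0 0 1;0 0 0.4 0 0 0 1;0 0 0.4 0 0 0 1;0 0 0.4 0 0 0 1;0 0 0.4 0 0 0 1;0 0 0.4 0 0 0 1"

```text
clock: 4.6
eef_pos: [543.4, 244.7, 35.7]
tcp_rot: [-1.554, 0.016, -1.825]
contact_force: [-0.0, 0.1, 0.4]
opening: 0.003
```

Run:
```python
from h import *
go([*jig2w((-75,-30)),24])
```

```text
clock 4.6 jig [-76.  -36.1] z 35.7 yaw-jig -1.58 F [-0.   0.1  0.4] q [0.42 0.54 1.85 0.   0.73 0.67]
shift cm [-0.61  1.17  0.1 ]
```

Call:
apply_moves:
  plan: "0 0 -1.5 -0.9 0 -0.9 1;0 0 -1.5 0 0 0 1;0 0 -1.5 0 0 0 1;0 0 0 0 0 0 1;0 1 0 0 0 0 1;0 0 0 0 0 0 1"

```text
clock: 5.2
eef_pos: [494.8, 256.8, 24.1]
tcp_rot: [-1.572, -0.002, -1.824]
contact_force: [-1.1, 0.3, 1.1]
opening: 0.0
```

Run:
```python
from h import *
go([*jig2w((-75,-33)),23]);print(r.sense()["tcp_rot"])
import cv2
im=r.grab_frame("top");cv2.imwrite("pics/c1.png",cv2.resize(im[120:212,190:290],None,fx=6,fy=6,interpolation=cv2.INTER_CUBIC))
```

```text
clock 5.2 jig [-126.1  -36.1] z 24.1 yaw-jig -1.579 F [-1.1  0.3  1.1] q [ 0.48  0.53  1.92 -0.    0.7   0.73]
shift cm [-0.35  0.11  5.11]
[-1.57228888 -0.00235356 -1.82356124]
```

View pics/c1.png

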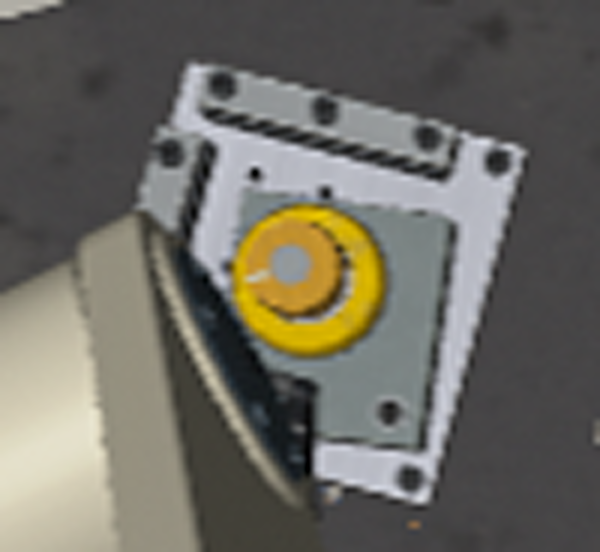

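The unit is unmoved (its corners at crop (457,215) and (423,450) are the same); the arm covers its near-left corner. Pushing at the right height now.

Call:
apply_moves:
  plan: "-0.1 0 0.5 0 0 0 1;-0.1 0 0.5 0 0 0 1;-0.1 0 0.5 0 0 0 1;0 0 0.4 0 0 0 1;0 0 0.4 0 0 0 1;0 0 0.4 0 0 0 1;0 0 0.4 0 0 0 1"

```text
clock: 5.95
eef_pos: [529.9, 251.5, 24.6]
tcp_rot: [-1.572, -0.002, -1.825]
contact_force: [-4.0, 1.2, 0.8]
opening: -0.0
```

Run:
```python
from h import *
go([*jig2w((-75,-33)),23]);print(r.sense()["tcp_rot"])
```

```text
clock 5.95 jig [-90.8 -32.8] z 24.6 yaw-jig -1.58 F [-4.   1.2  0.8] q [ 0.44  0.56  1.85 -0.    0.73  0.7 ]
shift cm [0.   0.16 1.58]
[-1.57169142e+00 -1.51534649e-03 -1.82507074e+00]
```

Contact (4–5 N, sliding). Continue gently.

Call:
apply_moves:
  plan: "0 0 0.3 0 0 0 1;0 0 0.3 0 0 0 1;0 0 0.3 0 0 0 1;0 0 0.3 0 0 0 1;0 0 0.3 0 0 0 1"

```text
clock: 6.45
eef_pos: [541.4, 247.3, 24.5]
tcp_rot: [-1.579, -0.005, -1.826]
contact_force: [-6.0, 2.2, 3.9]
opening: -0.0
```

Run:
```python
from h import *
go([*jig2w((-75,-33)),23])
```

```text
clock 6.45 jig [-78.6 -34.1] z 24.5 yaw-jig -1.581 F [-6.   2.2  3.9] q [0.43 0.57 1.83 0.   0.75 0.68]
shift cm [-0.11  0.15  0.36]
```

Call:
apply_moves:
  plan: "0 0 0.3 0 0 0 1;0 0 0.3 0 0 0 1;0 0 0.3 0 0 0 1;0 0 0.3 0 0 0 1"

```text
clock: 6.85
eef_pos: [543.2, 246.5, 24.5]
tcp_rot: [-1.598, -0.008, -1.828]
contact_force: [-14.5, 8.1, 12.1]
opening: 0.0
```

Run:
```python
from h import *
go([*jig2w((-75,-33)),23]);print(r.sense()["tcp_rot"])
import cv2
im=r.grab_frame("top");cv2.imwrite("pics/c2.png",cv2.resize(im[120:212,190:290],None,fx=6,fy=6,interpolation=cv2.INTER_CUBIC))
```

```text
clock 6.85 jig [-76.6 -34.4] z 24.5 yaw-jig -1.583 F [-14.5   8.1  12.1] q [0.42 0.58 1.81 0.01 0.78 0.66]
shift cm [-0.14  0.15  0.16]
[-1.59767626 -0.0084455  -1.82804208]
```

View pics/c2.png

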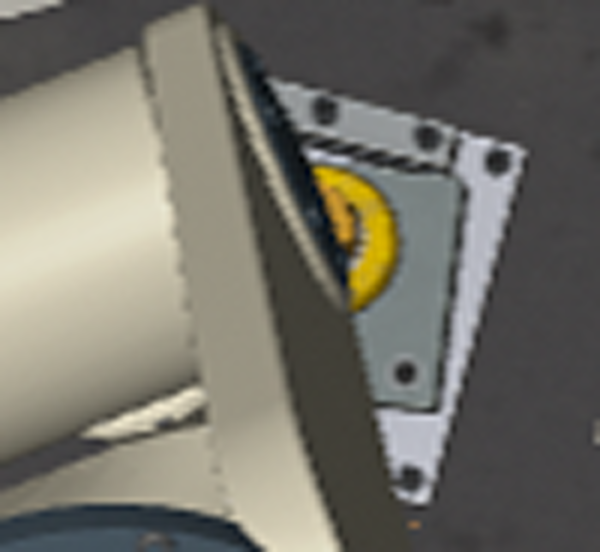

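Call:
apply_moves:
  plan: "0 0 -1 1 0 0.3 1;-2.0 0 0 0 0 0 1;0 0 0 0 0 0 1"

```text
clock: 7.2
eef_pos: [538.9, 269.1, 25.2]
tcp_rot: [-1.579, -0.002, -1.828]
contact_force: [-0.2, -0.3, -0.6]
opening: -0.001
```

Run:
```python
from h import *
go([*jig2w((-75,-14)),23]);print(r.sense()["tcp_rot"])
```

```text
clock 7.2 jig [-86.3 -13.5] z 25.2 yaw-jig -1.583 F [-0.2 -0.3 -0.6] q [0.46 0.58 1.81 0.01 0.76 0.71]
shift cm [0.03 0.22 1.13]
[-1.57904748 -0.00242929 -1.82787739]
```

Call:
apply_moves:
  plan: "0 0.2 0.3 0.4 -0.6 0 1;0 0 0.3 0 0 0 1;0 0 0.3 0 0 0 1;0 0 0.3 0 0 0 1;0 0 0.4 0 0 0 1;0 0 0.4 0 0 0 1"

```text
clock: 7.8
eef_pos: [546.4, 264.3, 21.2]
tcp_rot: [-1.596, -0.008, -1.82]
contact_force: [-16.9, 8.1, 8.2]
opening: -0.002
```

Run:
```python
from h import *
go([*jig2w((-75,-14)),23]);print(r.sense()["tcp_rot"])
```

```text
clock 7.8 jig [-77.8 -16.4] z 21.2 yaw-jig -1.576 F [-16.9   8.1   8.2] q [0.44 0.6  1.79 0.01 0.78 0.68]
shift cm [-0.24 -0.18  0.28]
[-1.59551167 -0.00813868 -1.82010202]
```

Call:
apply_moves:
  plan: "0 0 0.6 0.8 0 0 1;0 0 0.6 0.5 0 0 1;0 0 0.6 0.5 0 0 1;0 0 0.6 0.5 0 0 1"

```text
clock: 8.2
eef_pos: [546.6, 257.4, 16.7]
tcp_rot: [-1.597, -0.024, -1.826]
contact_force: [-23.0, 11.2, 11.7]
opening: -0.008
```

Run:
```python
from h import *
go([*jig2w((-75,-14)),23]);print(r.sense()["tcp_rot"])
import cv2
im=r.grab_frame("top");cv2.imwrite("pics/c3.png",cv2.resize(im[120:212,190:290],None,fx=6,fy=6,interpolation=cv2.INTER_CUBIC))
```

```text
clock 8.2 jig [-76. -23.] z 16.7 yaw-jig -1.581 F [-23.   11.2  11.7] q [ 0.44  0.6   1.79 -0.    0.78  0.7 ]
shift cm [-0.9  -0.63  0.09]
[-1.59731768 -0.02402976 -1.82563855]
```

View pics/c3.png

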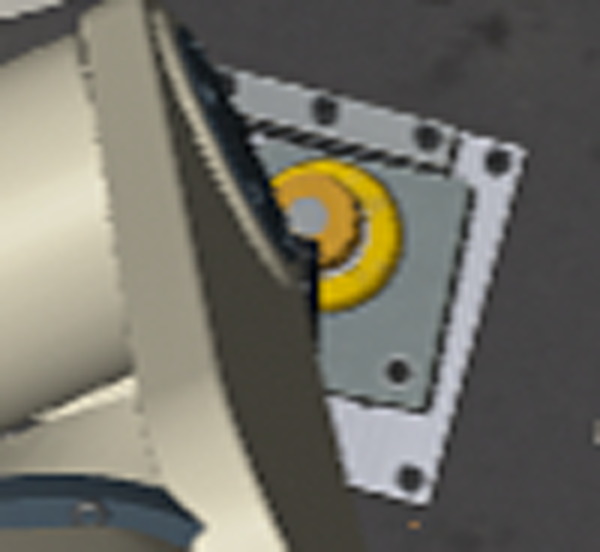

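Run:
```python
from h import *
for y in(-125,-110,-100):print(y,proj("top",[*jig2w((-22,y)),24]),proj("top",[*jig2w((-22,y)),97]))
print(w2jig(ray("top",(291,180),30)),w2jig(ray("top",(291,180),56)))
```

```text
-125 [283.94093404 178.79872315] [281.15509385 174.51470834]
-110 [278.01959092 177.26587435] [274.75163816 172.8572952 ]
-100 [274.07243758 176.24408097] [270.48314572 171.75247684]
[ -21.16147366 -143.08214751] [ -24.00162632 -145.68198513]
```

Call:
apply_moves:
  plan: "0 0 -2 1 0 0.9 1;0 0 -3 0 0 0 1;0 -3 0 0 0 0 1;0 -2.5 0 0 0 0 1;0 0 0 0 0 0 1"

```text
clock: 8.75
eef_pos: [495.1, 266.7, 71.6]
tcp_rot: [-1.584, -0.013, -1.827]
contact_force: [-0.2, 0.9, -0.3]
opening: -0.003
```

Run:
```python
from h import *
go([*jig2w((-125,-105)),72])
e=r.sense()["eef_pos"]
```

```text
clock 8.75 jig [-128.2  -26.4] z 71.6 yaw-jig -1.582 F [-0.2  0.9 -0.3] q [ 0.49  0.47  1.88 -0.    0.82  0.75]
shift cm [ 7.86 -0.04  0.41]
```

Call:
apply_moves:
  plan: "4 0 0 0.7 -0.6 0.7 1;4 0 0 0 0 0 1;0 0 3.5 0 0 0 1;0 0 3.5 0 0 0 1;0 0 3.5 0 0 0 1;0 0 0 0 0 0 1;0 0 0 0 0 0 1"

```text
clock: 9.45
eef_pos: [578.2, 154.8, 67.9]
tcp_rot: [-1.574, -0.003, -1.818]
contact_force: [-0.5, -0.2, -0.2]
opening: 0.001
```

Run:
```python
from h import *
go([*jig2w((-22,-104)),23]);print(r.sense()["tcp_rot"])
```

```text
clock 9.45 jig [ -20.5 -114.8] z 67.9 yaw-jig -1.573 F [-0.5 -0.2 -0.2] q [ 0.26  0.51  1.81 -0.    0.83  0.51]
shift cm [-1.08  4.49 -0.15]
[-1.57396116 -0.00271887 -1.81806304]
```

Call:
apply_moves:
  plan: "-1 0 -0.8 0 0 0 1;0 2.3 0 0 0 0 1;0 2.2 0 0 0 0 1;0 0 0 0 0 0 1;-0.4 0 0 0 0 0 1;-0.4 0 0 0 0 0 1;-0.4 0 0 0 0 0 1;-0.4 0 0 0 0 0 1;-0.4 0 0 0 0 0 1"

```text
clock: 10.35
eef_pos: [572.3, 191.4, 23.9]
tcp_rot: [-1.576, -0.003, -1.816]
contact_force: [-2.2, -1.5, -1.0]
opening: -0.002
```

Run:
```python
from h import *
go([*jig2w((-25,-61)),23]);print(r.sense()["tcp_rot"])
```

```text
clock 10.35 jig [-35.  -80.8] z 23.9 yaw-jig -1.571 F [-2.2 -1.5 -1. ] q [ 0.32  0.58  1.81 -0.    0.75  0.57]
shift cm [-1.98  0.09  1.  ]
[-1.57550778 -0.00313236 -1.81599985]
```

Call:
apply_moves:
  plan: "-0.4 0 0.1 0 0 0 1;-0.4 0 0.1 0 0 0 1;-0.4 0 0.1 0 0 0 1;-0.4 0 0 0 0 0 1;-0.4 0 0 0 0 0 1"

```text
clock: 10.85
eef_pos: [575.8, 207.3, 23.8]
tcp_rot: [-1.584, -0.013, -1.815]
contact_force: [-4.1, -5.8, 3.7]
opening: 0.003
```

Run:
```python
from h import *
go([*jig2w((-25,-61)),23]);print(r.sense()["tcp_rot"])
```

```text
clock 10.85 jig [-35.5 -64.6] z 23.8 yaw-jig -1.57 F [-4.1 -5.8  3.7] q [ 0.34  0.6   1.78 -0.    0.78  0.59]
shift cm [-0.35  0.08  1.05]
[-1.58403365 -0.01269929 -1.81491905]
```

Call:
apply_moves:
  plan: "-0.4 0 0 0.5 0 0.5 1;-0.4 0 0 0 0 0 1;-0.4 0 0 0 0 0 1;-0.4 0 0 0 0 0.3 1;-0.4 0 0 0 0 0.3 1"

```text
clock: 11.35
eef_pos: [576.5, 212.4, 23.7]
tcp_rot: [-1.582, -0.019, -1.809]
contact_force: [-2.5, -21.8, 8.2]
opening: -0.001
```

Run:
```python
from h import *
go([*jig2w((-25,-61)),23]);print(r.sense()["tcp_rot"])
```

```text
clock 11.35 jig [-36.1 -59.5] z 23.7 yaw-jig -1.565 F [ -2.5 -21.8   8.2] q [ 0.36  0.6   1.78 -0.01  0.79  0.6 ]
shift cm [0.16 0.07 1.11]
[-1.58190059 -0.01889987 -1.80928594]
```

Call:
apply_moves:
  plan: "2 0 0 0.5 0 1 1;2 0 0 0 0 0 1;0 -2.5 0 0 0 0 1;0 -2.5 0 0 0 0 1;0 0 -4 0 0 0 1;0 0 -4 0 0 0 1;-4 0 -1.5 0 0 0 1;-4 0 0 0 0 0 1;-1 0 0 0 0 0 1;0 0 0 0 0 0 1"

```text
clock: 12.35
eef_pos: [497.8, 282.6, 78.6]
tcp_rot: [-1.567, 0.004, -1.817]
contact_force: [-0.6, -1.1, 0.6]
opening: 0.0
```

Run:
```python
from h import *
go([*jig2w((-105,-7)),23]);print(r.sense()["tcp_rot"])
```

```text
clock 12.35 jig [-129.4  -10.4] z 78.6 yaw-jig -1.573 F [-0.6 -1.1  0.6] q [ 0.51  0.46  1.87 -0.    0.81  0.76]
shift cm [-0.34  5.56  2.44]
[-1.56669071  0.00371896 -1.81729425]
```

Call:
apply_moves:
  plan: "-0.3 2.8 0 0 0 0 1;0 2.8 0 0 0 0 1;0 0 0 0 0 0 1;0 0.2 1.5 0 0 0 1;0 0 1.5 0 0 0 1;0 0 0.4 0 0 0 1;0 0 0.4 0 0 0 1;0 0 0.4 0 0 0 1;0 0 0.4 0 0 0 1;0 0 0.4 0 0 0 1;0 0 0.4 0 0 0 1"

```text
clock: 13.45
eef_pos: [553.3, 267.3, 24.6]
tcp_rot: [-1.573, 0.003, -1.823]
contact_force: [-21.7, 12.9, 15.2]
opening: -0.002
```

Run:
```python
from h import *
go([*jig2w((-75,-7)),23]);print(r.sense()["tcp_rot"])
```

```text
clock 13.45 jig [-71.9 -11.7] z 24.6 yaw-jig -1.578 F [-21.7  12.9  15.2] q [0.45 0.59 1.79 0.01 0.76 0.69]
shift cm [-0.47  0.16 -0.32]
[-1.57311124  0.00286792 -1.82263536]
```

Call:
apply_moves:
  plan: "0 0 -3 0 0 0 0;0 -4 -2 0 0 0 0;0 -4 -2 0 0 0 0;0 -4 -4 0 0 0 0;0 -4 -4 0 0 0 0;0 0 0 0 0 0 0;0 0 0 0 0 0 0"

```text
clock: 14.15
eef_pos: [412.7, 303.3, 179.5]
tcp_rot: [-1.576, 0.003, -1.821]
contact_force: [-0.2, 0.1, -0.4]
opening: 1.002
```

Run:
```python
from h import *
go([*jig2w((0,0)),150]);print(r.sense()["tcp_rot"],r.sense()["opening"])
import cv2
a=cv2.resize(r.grab_frame("top")[120:212,190:290],None,fx=6,fy=6,interpolation=cv2.INTER_CUBIC)
b=cv2.resize(r.grab_frame("scene")[150:220,250:340],None,fx=6,fy=6,interpolation=cv2.INTER_CUBIC)
cv2.imwrite("pics/c4.png",a);cv2.imwrite("pics/c4s.png",b)
```

```text
clock 14.15 jig [-217.   -10.9] z 179.5 yaw-jig -1.577 F [-0.2  0.1 -0.4] q [0.63 0.24 1.92 0.01 0.98 0.87]
shift cm [-1.22  2.95 21.69]
[-1.57632817  0.00271946 -1.82120464] 1.0022678419759161
```

View pics/c4.png

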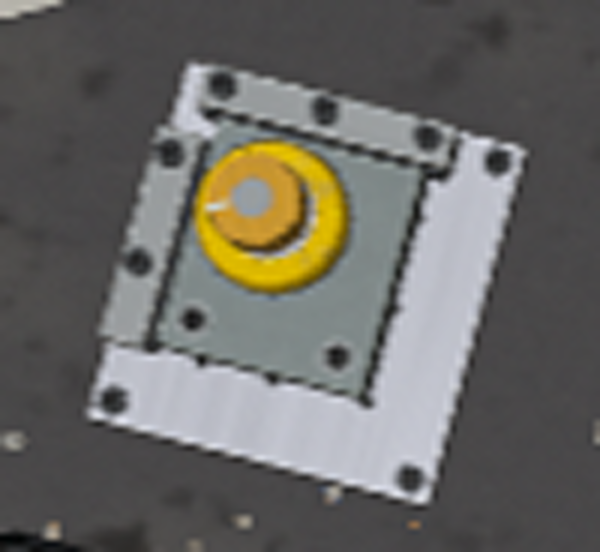

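Run:
```python
from h import *
px=lambda u,v,k=6,ox=190,oy=120:((u+.5)/k-.5+ox,(v+.5)/k-.5+oy)
U=fit([(36,-50),(-60,-50),(-60,36)],[ray("top",px(*p),34) for p in[(427,172),(366,400),(155,347)]])
print(U, w2jig(U[1]))
a=ray("top",px(252,198),90);print("axle",a,w2jig(a))
m=ray("top",px(215,206),85)-a;print("mark deg",np.degrees(np.arctan2(m[1],m[0])))
go([*a,130])
```

```text
(np.float64(-0.24124819907251802), array([624.26637565, 259.64449431]), array([0.33105074, 0.75762302, 1.04709606])) [-1.18408741 -2.00184031]
axle [624.72002054 260.21375742] [-0.88180304 -1.33966333]
mark deg 98.54364490494741
clock 14.25 jig [-216.5  -11.2] z 178.5 yaw-jig -1.578 F [ 1.2 -0.3  0.2] q [0.63 0.24 1.92 0.01 0.98 0.87]
shift cm [-1.14  4.85 21.56]
```

Call:
apply_moves:
  plan: "-0.3 0 4.3 0 0 0 0;-0.3 0 4.3 0 0 0 0;-0.3 0 4.3 0 0 0 0;-0.2 0 4.3 0 0 0 0;0 0 4.3 0 0 0 0;0 0 0 0 -8 0 0;0 0 0 0 -8 0 0;0 0 0 0 -8 0 0;0 0 0 0 -8 0 0;0 0 0 0 -8 0 0;0 0 0 0 -8 0 0;0 0 0 0 -8 0 0;0 0 0 0 -8 0 0;0 0 0 0 -8 0 0;0 0 0 0 -8 0 0;0 0 0 0 0 0 0;0 0 0 0 0 0 0"

```text
clock: 15.95
eef_pos: [636.2, 239.6, 137.8]
tcp_rot: [-1.602, 0.037, -0.389]
contact_force: [0.1, -0.0, -0.2]
opening: 1.0
```

Run:
```python
from h import *
go([625,260.7,100]);print(r.sense()["tcp_rot"])
```

```text
clock 15.95 jig [ 15.3 -18.5] z 137.8 yaw-jig -0.145 F [ 0.1 -0.  -0.2] q [ 0.36  0.55  1.54  0.    1.1  -0.83]
shift cm [-1.84  3.78  1.53]
[-1.60226634  0.03665846 -0.38938195]
```

Call:
apply_moves:
  plan: "-0.9 0 0.8 1.8 0 -2.1 0;-0.9 0 0.7 0 0 0 0;0 0 0 0 0 0 0;0 0 0 0 0 0 0"

```text
clock: 16.35
eef_pos: [625.2, 259.6, 135.1]
tcp_rot: [-1.574, 0.003, -0.401]
contact_force: [-0.2, 0.6, -0.0]
opening: 0.994
```

Run:
```python
from h import *
go([625,260.7,100]);print(r.sense()["tcp_rot"])
```

```text
clock 16.35 jig [-0.3 -1.8] z 135.1 yaw-jig -0.156 F [-0.2  0.6 -0. ] q [ 0.39  0.53  1.59 -0.    1.03 -0.78]
shift cm [-0.06  3.51  0.09]
[-1.57393554  0.00251305 -0.4009157 ]
```

Call:
apply_moves:
  plan: "0 2 0.1 0 0 0 0;0 2 0 0 0 0 0;0 2 0 0 0 0 0;0 1.2 0 0 0 0 0;0 0 0 0 0 0 0;0 0 0 0 0 0 0"

```text
clock: 16.95
eef_pos: [628.7, 260.3, 62.3]
tcp_rot: [-1.574, 0.001, -0.405]
contact_force: [-0.3, -0.8, -0.8]
opening: 1.003
```

Run:
```python
from h import *
go([625,260.7,59]);print(r.sense()["tcp_rot"])
```

```text
clock 16.95 jig [ 3.  -0.3] z 62.3 yaw-jig -0.16 F [-0.3 -0.8 -0.8] q [ 0.39  0.62  1.62 -0.    0.91 -0.77]
shift cm [-0.36  0.33 -0.11]
[-1.57352608e+00  1.25797911e-03 -4.04858114e-01]
```

Call:
apply_moves:
  plan: "-0.4 0.3 -0.1 0 0 0 0;0 0 0 0 0 0 0;0 0 0 0 0 0 0.45;0 0 0 0 0 0 0.45;0 0 0 0 0 0 0.45;0 0 0 0 0 0 0.45"
  squeeze: 50

```text
clock: 17.55
eef_pos: [626.2, 261.8, 62.7]
tcp_rot: [-1.57, -0.002, -0.405]
contact_force: [1.1, 0.6, -0.5]
opening: 0.548
```

Run:
```python
from h import *
go([625,260.7,59]);s=r.sense();print(s["tcp_rot"],s["opening"],s["wrist_torque"])
```

```text
clock 17.55 jig [0.1 0.5] z 62.7 yaw-jig -0.161 F [ 1.1  0.6 -0.5] q [ 0.39  0.61  1.63 -0.    0.9  -0.77]
shift cm [-0.07  0.37 -0.14]
[-1.57017516 -0.00201938 -0.4051363 ] 0.5481981910159882 [-0.03129086 -0.03675748 -0.05862039]
```

Call:
apply_moves:
  plan: "-0.1 0.5 -0.1 0 0 0 0.45;0 0 0 0 0 0 0.45;0 0 0 0 0 0 1;0 0 0 0 0 0 1;0 0 0 0 0 0 1;0 0 0 0 0 0 1"

```text
clock: 18.15
eef_pos: [625.0, 261.4, 57.9]
tcp_rot: [-1.569, -0.002, -0.405]
contact_force: [-0.4, -0.4, 0.7]
opening: 0.402
```

Run:
```python
from h import *
go([625,260.7,58]);s=r.sense();print(s["tcp_rot"],s["opening"],s["wrist_torque"])
```

```text
clock 18.15 jig [-0.9 -0.1] z 57.9 yaw-jig -0.161 F [-0.4 -0.4  0.7] q [ 0.39  0.62  1.63 -0.    0.89 -0.77]
shift cm [ 0.03 -0.01 -0.07]
[-1.56947261 -0.00239162 -0.40533049] 0.40230098944400766 [-0.00674355  0.00534711 -0.03144036]
```

Call:
apply_moves:
  plan: "0 0.01 0 0 5 0 1;0 0.01 0 0 5 0 1;0 0.01 0 0 5 0 1;0 0.01 0 0 5 0 1;0 0.01 0 0 5 0 1;0 0 0 0 0 0 1"

```text
clock: 18.75
eef_pos: [625.1, 261.6, 57.5]
tcp_rot: [-1.568, -0.002, -0.858]
contact_force: [-0.8, -0.7, 1.5]
opening: 0.401
```

Run:
```python
from h import *
go([625,260.7,58]);s=r.sense();print(s["tcp_rot"],s["opening"],s["wrist_torque"])
```

```text
clock 18.75 jig [-0.8  0.1] z 57.5 yaw-jig -0.613 F [-0.8 -0.7  1.5] q [ 0.39  0.62  1.63 -0.    0.89 -0.32]
shift cm [ 0.06 -0.05 -0.07]
[-1.56843974 -0.00169576 -0.85755865] 0.4013452990684269 [-0.04780486  0.14773603 -0.00819038]
```

Call:
apply_moves:
  plan: "0 0.01 0 0 6 0 1;0 0.01 0 0 6 0 1;0 0.01 0 0 6 0 1;0 0.01 0 0 6 0 1;0 0.01 0 0 6 0 1;0 0.01 0 0 6 0 1;0 0.01 0 0 6 0 1;0 0.01 0 0 6 0 1;0 0.01 0 0 6 0 1;0 0 0 0 0 0 1"

```text
clock: 19.75
eef_pos: [625.5, 261.7, 56.8]
tcp_rot: [-1.568, 0.001, -1.808]
contact_force: [-1.0, -0.5, 0.9]
opening: 0.406
```

Run:
```python
from h import *
go([625,260.7,58]);s=r.sense();print(s["tcp_rot"],s["opening"],s["wrist_torque"])
```

```text
clock 19.75 jig [-0.5  0.3] z 56.8 yaw-jig -1.564 F [-1.  -0.5  0.9] q [ 0.39  0.62  1.63 -0.    0.89  0.63]
shift cm [ 0.1  -0.12 -0.02]
[-1.56757341e+00  1.04217411e-03 -1.80831257e+00] 0.406266311934114 [-0.06909894  0.19190975 -0.04960891]
```

Call:
apply_moves:
  plan: "0 0.01 0 0 4 0 1;0 0.01 0 0 4 0 1;0 0.01 0 0 4 0 1;0 0.01 0 0 4 0 1;0 0.01 0 0 4 0 1;0 0.01 0 0 4 0 1;0 0.01 0 0 4 0 1;0 0.01 0 0 4 0 1"

```text
clock: 20.55
eef_pos: [625.6, 261.6, 56.3]
tcp_rot: [-1.568, 0.003, -2.344]
contact_force: [-0.7, 0.7, 1.5]
opening: 0.402
```

Run:
```python
from h import *
go([625,260.7,58]);s=r.sense();print(s["tcp_rot"],s["opening"],s["wrist_torque"])
```

```text
clock 20.55 jig [-0.3  0.2] z 56.3 yaw-jig -2.099 F [-0.7  0.7  1.5] q [ 0.39  0.62  1.63 -0.    0.88  1.17]
shift cm [ 0.11 -0.17  0.02]
[-1.56832562  0.00260534 -2.3440613 ] 0.4020816868533804 [-0.05101059  0.1199404   0.04062933]
```

Call:
apply_moves:
  plan: "0 0.01 0 0 3 0 1;0 0.01 0 0 3 0 1;0 0.01 0 0 3 0 1;0 0.01 0 0 3 0 1"

```text
clock: 20.95
eef_pos: [624.9, 261.8, 56.2]
tcp_rot: [-1.57, 0.002, -2.54]
contact_force: [-4.9, -0.3, 5.3]
opening: 0.405
```

Run:
```python
from h import *
go([625,260.7,58]);s=r.sense();print(s["tcp_rot"],s["opening"],s["wrist_torque"])
```

```text
clock 20.95 jig [-1.1  0.3] z 56.2 yaw-jig -2.295 F [-4.9 -0.3  5.3] q [ 0.39  0.62  1.63 -0.    0.89  1.36]
shift cm [ 0.06 -0.18  0.1 ]
[-1.56955181e+00  1.94890727e-03 -2.53968633e+00] 0.40539824260534485 [-0.05404039  0.7924773   0.97311002]
```

Call:
apply_moves:
  plan: "0 0.01 0 0 3 0 1;0 0.01 0 0 3 0 1;0 0.01 0 0 3 0 1"

```text
clock: 21.25
eef_pos: [622.0, 258.9, 56.1]
tcp_rot: [-1.566, -0.006, -2.68]
contact_force: [-5.2, -5.2, 7.8]
opening: 0.4
```

Run:
```python
from h import *
go([625,260.7,58]);s=r.sense();print(s["tcp_rot"],s["opening"],s["wrist_torque"])
```

```text
clock 21.25 jig [-3.2 -3.3] z 56.1 yaw-jig -2.435 F [-5.2 -5.2  7.8] q [ 0.39  0.62  1.64 -0.01  0.89  1.51]
shift cm [-0.35 -0.19 -0.03]
[-1.56624253 -0.00613462 -2.68006955] 0.3999204148817985 [-0.7492745   0.8078547   1.00926448]
```

Call:
apply_moves:
  plan: "0 -0.01 0 0 -5 0 1;0 -0.01 0 0 -5 0 1;0 -0.01 0 0 -5 0 1;0 -0.01 0 0 -5 0 1;0 -0.01 0 0 -5 0 1;0 0 0 0 0 0 1"

```text
clock: 21.85
eef_pos: [621.3, 258.9, 56.5]
tcp_rot: [-1.571, -0.008, -2.198]
contact_force: [-1.0, -0.8, 1.5]
opening: 0.405
```

```bash
cat >> h.py <<'E'
def st():
    s=r.sense();e=s["eef_pos"];yaw=s["tcp_rot"][2];M=rot(J[0]).T
    print("jig",w2jig(e).round(1),"z",e[2].round(1),"F jig",(M@s["contact_force"][:2]).round(1),s["contact_force"][2].round(1),"T",s["wrist_torque"].round(2),"rot",s["tcp_rot"].round(3),"op",round(s["opening"],3),"t",round(s["clock"],2))
    for n,v in(("x",(1,0)),("y",(0,1))):
        d=rot(J[0])@v;print("1cm jig",n,"= tool x,z",np.round([d@[np.cos(yaw),np.sin(yaw)],d@[-np.sin(yaw),np.cos(yaw)]],2))
E
python3 -c "
from h import *
st()
import cv2
cv2.imwrite('pics/c5.png',cv2.resize(r.grab_frame('top')[120:212,190:290],None,fx=6,fy=6,interpolation=cv2.INTER_CUBIC))"
```

```text
jig [-3.9 -3.4] z 56.5 F jig [-0.8 -1. ] 1.5 T [0.02 0.01 0.08] rot [-1.571 -0.008 -2.198] op 0.405 t 21.85
1cm jig x = tool x,z [-0.37  0.93]
1cm jig y = tool x,z [-0.93 -0.37]
```

View pics/c5.png

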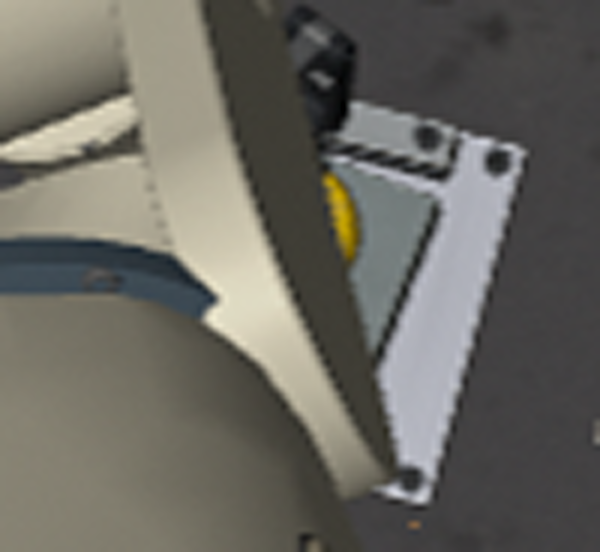

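Call:
apply_moves:
  plan: "-0.4 0 0.17 0 0 0 1;-0.4 0 0.17 0 0 0 1;-0.5 0 0.2 0 0 0 1;-0.5 0 0.2 0 0 0 1;-0.5 0 0.2 0 0 0 1"

```text
clock: 22.4
eef_pos: [623.8, 260.6, 57.5]
tcp_rot: [-1.591, -0.051, -2.202]
contact_force: [-19.4, -11.3, 22.2]
opening: 0.403
```

```bash
python3 -c "
from h import *
st()"
```

```text
jig [-1.9 -1.2] z 57.5 F jig [-16.1 -15.6] 22.2 T [-1.99  2.74  0.01] rot [-1.591 -0.051 -2.202] op 0.403 t 22.4
1cm jig x = tool x,z [-0.38  0.93]
1cm jig y = tool x,z [-0.93 -0.38]
```

Call:
apply_moves:
  plan: "-0.4 -0.2 0.17 1.2 0 2.9 1;-0.5 -0.2 0.2 0.5 0 1 1;-0.5 -0.1 0.2 0.5 0 1 1"

```text
clock: 22.7
eef_pos: [627.2, 264.3, 58.0]
tcp_rot: [-1.563, 0.017, -2.204]
contact_force: [-10.0, -0.5, -3.5]
opening: 0.403
```

```bash
python3 -c "
from h import *
st()"
```

```text
jig [0.6 3.2] z 58.0 F jig [-9.5 -2.9] -3.5 T [-0.13  1.73 -0.  ] rot [-1.563  0.017 -2.204] op 0.403 t 22.7
1cm jig x = tool x,z [-0.38  0.93]
1cm jig y = tool x,z [-0.93 -0.38]
```

```bash
python3 -c "
from h import *
import cv2
a=cv2.resize(r.grab_frame('top')[130:202,230:290],None,fx=6.5,fy=6.5,interpolation=cv2.INTER_CUBIC)
b=cv2.resize(r.grab_frame('scene')[150:222,255:335],None,fx=5,fy=6.5,interpolation=cv2.INTER_CUBIC)
cv2.imwrite('pics/c6.png',np.hstack([a,b]));st()
for p in [(36,-50),(-60,-50)]:
    q=proj('top',[*jig2w(np.array(p)-[1,1.7]),34]);print((q-[230,130])*6.5)"
```

```text
jig [0.4 3.3] z 57.7 F jig [-5.4 -1. ] -5.6 T [-0.1   1.18  0.06] rot [-1.563  0.017 -2.204] op 0.407 t 22.8
1cm jig x = tool x,z [-0.38  0.93]
1cm jig y = tool x,z [-0.93 -0.38]
[198.6177683  118.83582538]
[130.48316326 364.92583193]
```

View pics/c6.png

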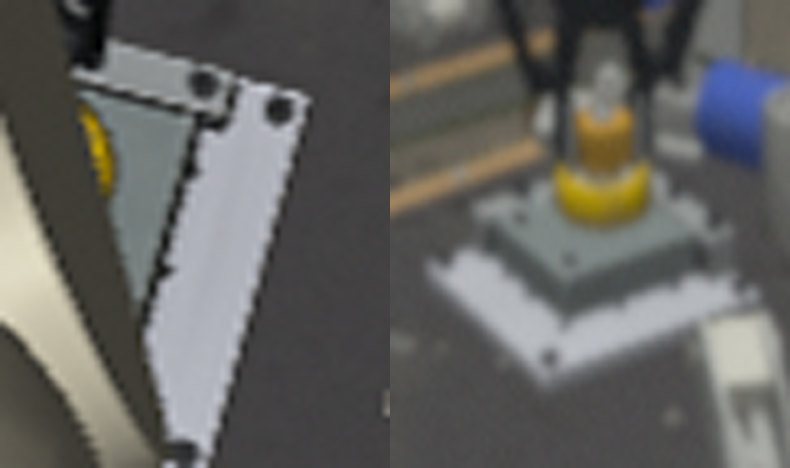

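Call:
apply_moves:
  plan: "0 0 0 0 0 0 0.3;0 0 0 0 0 0 0.3;0 0 0 -0.4 0 -1 0.3;0 0 0 0 0 0 0.3"

```text
clock: 23.2
eef_pos: [628.8, 265.1, 57.9]
tcp_rot: [-1.569, 0.001, -2.205]
contact_force: [-0.0, 0.5, 0.4]
opening: 0.706
```

```bash
python3 -c "
from h import *
st();go([625.4,261.6,58])"
```

```text
jig [1.9 4.4] z 57.9 F jig [-0.1  0.4] 0.4 T [-0.   -0.05  0.  ] rot [-1.569e+00  1.000e-03 -2.205e+00] op 0.706 t 23.2
1cm jig x = tool x,z [-0.38  0.93]
1cm jig y = tool x,z [-0.93 -0.38]
clock 23.2 jig [1.9 4.4] z 57.9 yaw-jig -1.96 F [-0.   0.5  0.4] q [ 0.4   0.62  1.62 -0.    0.9   1.03]
shift cm [ 0.49 -0.01 -0.07]
```

Call:
apply_moves:
  plan: "0.5 0 -0.07 0 0 0 0.3;0 0 0 0 0 0 0.3;0 0 0 0 0 0 0.5;0 0 0 0 0 0 0.5"
  squeeze: 60

```text
clock: 23.6
eef_pos: [626.1, 261.5, 58.6]
tcp_rot: [-1.568, 0.002, -2.205]
contact_force: [-0.0, -0.0, -0.1]
opening: 0.505
```

```bash
python3 -c "
from h import *
st();go([625.4,261.6,58])"
```

```text
jig [0.1 0.2] z 58.6 F jig [-0. -0.] -0.1 T [-0.01  0.03 -0.06] rot [-1.568e+00  2.000e-03 -2.205e+00] op 0.505 t 23.6
1cm jig x = tool x,z [-0.38  0.92]
1cm jig y = tool x,z [-0.92 -0.38]
clock 23.6 jig [0.1 0.2] z 58.6 yaw-jig -1.961 F [-0.  -0.  -0.1] q [ 0.39  0.62  1.63 -0.    0.89  1.03]
shift cm [ 0.03  0.06 -0.06]
```

Call:
apply_moves:
  plan: "0 0 0 0 0 0 1;0 0 0 0 0 0 1;0 0 0 0 0 0 1;-0.2 0 0.08 0 0 0 1;-0.25 0 0.1 0 0 0 1"

```text
clock: 24.1
eef_pos: [625.5, 262.3, 59.0]
tcp_rot: [-1.573, -0.007, -2.205]
contact_force: [-11.0, -7.6, 13.1]
opening: 0.405
```

```bash
python3 -c "
from h import *
st()"
```

```text
jig [-0.7  0.9] z 59.0 F jig [ -8.8 -10.1] 13.1 T [-1.26  1.79 -0.01] rot [-1.573 -0.007 -2.205] op 0.405 t 24.1
1cm jig x = tool x,z [-0.38  0.92]
1cm jig y = tool x,z [-0.92 -0.38]
```

Call:
apply_moves:
  plan: "-0.25 0 0.1 0 2.5 0.2 1;-0.25 0 0.1 0 2.5 0.2 1"

```text
clock: 24.3
eef_pos: [625.3, 262.3, 59.0]
tcp_rot: [-1.577, -0.011, -2.294]
contact_force: [-10.6, -4.8, 10.4]
opening: 0.402
```

```bash
python3 -c "
from h import *
st()"
```

```text
jig [-0.8  0.8] z 59.0 F jig [-9.1 -7.3] 10.4 T [-0.84  1.53  0.02] rot [-1.577 -0.011 -2.294] op 0.402 t 24.3
1cm jig x = tool x,z [-0.46  0.89]
1cm jig y = tool x,z [-0.89 -0.46]
```

Call:
apply_moves:
  plan: "-0.25 0 0.08 0 2.5 0.3 1;-0.25 0 0.07 0 2.5 0.3 1"

```text
clock: 24.5
eef_pos: [625.3, 262.3, 58.9]
tcp_rot: [-1.58, -0.012, -2.385]
contact_force: [-10.3, -5.0, 10.5]
opening: 0.397
```

```bash
python3 -c "
from h import *
st()"
```

```text
jig [-0.9  0.8] z 58.9 F jig [-8.8 -7.3] 10.5 T [-0.91  1.42  0.02] rot [-1.58  -0.012 -2.385] op 0.397 t 24.5
1cm jig x = tool x,z [-0.54  0.84]
1cm jig y = tool x,z [-0.84 -0.54]
```

Call:
apply_moves:
  plan: "-0.3 0 0.06 0.3 2.5 0.4 1;-0.3 0 0.05 0.3 2.5 0.4 1"

```text
clock: 24.7
eef_pos: [625.2, 262.5, 58.8]
tcp_rot: [-1.571, -0.011, -2.476]
contact_force: [-11.8, -7.0, 12.2]
opening: 0.4
```

```bash
python3 -c "
from h import *
st()"
```

```text
jig [-0.9  1. ] z 58.8 F jig [-9.8 -9.6] 12.2 T [-1.    1.78  0.08] rot [-1.571 -0.011 -2.476] op 0.4 t 24.7
1cm jig x = tool x,z [-0.61  0.79]
1cm jig y = tool x,z [-0.79 -0.61]
```

Call:
apply_moves:
  plan: "-0.3 0 0.05 0.3 2.5 0.4 1;-0.3 0 0.04 0.3 2.5 0.4 1"

```text
clock: 24.9
eef_pos: [625.2, 262.5, 58.8]
tcp_rot: [-1.562, -0.009, -2.566]
contact_force: [-11.2, -5.1, 11.8]
opening: 0.399
```

```bash
python3 -c "
from h import *
st()"
```

```text
jig [-1.  1.] z 58.8 F jig [-9.6 -7.7] 11.8 T [-0.67  1.92  0.81] rot [-1.562 -0.009 -2.566] op 0.399 t 24.9
1cm jig x = tool x,z [-0.68  0.73]
1cm jig y = tool x,z [-0.73 -0.68]
```

Call:
apply_moves:
  plan: "-0.3 0 0 0 0 0.2 1;-0.3 0 0 0 0 0.2 1"

```text
clock: 25.1
eef_pos: [625.2, 262.5, 58.8]
tcp_rot: [-1.562, -0.015, -2.564]
contact_force: [-10.4, -7.4, 10.8]
opening: 0.399
```

```bash
python3 -c "
from h import *
st()"
```

```text
jig [-1.  1.] z 58.8 F jig [-8.3 -9.6] 10.8 T [-1.02  1.7   0.79] rot [-1.562 -0.015 -2.564] op 0.399 t 25.1
1cm jig x = tool x,z [-0.68  0.73]
1cm jig y = tool x,z [-0.73 -0.68]
```

Call:
apply_moves:
  plan: "-0.3 0 0 0 0.6 0.2 1;-0.3 0 0 0 0 0.2 1"

```text
clock: 25.3
eef_pos: [625.1, 262.5, 58.8]
tcp_rot: [-1.561, -0.021, -2.571]
contact_force: [-11.1, -6.6, 11.7]
opening: 0.401
```

```bash
python3 -c "
from h import *
st()
import cv2
cv2.imwrite('pics/c7.png',cv2.resize(r.grab_frame('top')[130:202,230:290],None,fx=6.5,fy=6.5,interpolation=cv2.INTER_CUBIC))"
```

```text
jig [-1.1  1. ] z 58.8 F jig [-9.2 -9.1] 11.7 T [-0.89  1.71  0.92] rot [-1.561 -0.021 -2.571] op 0.401 t 25.3
1cm jig x = tool x,z [-0.69  0.73]
1cm jig y = tool x,z [-0.73 -0.69]
```

View pics/c7.png

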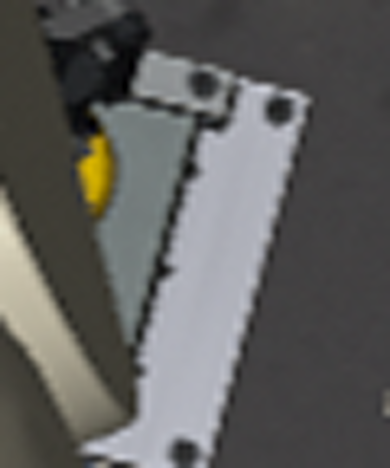

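Call:
apply_moves:
  plan: "-0.3 -0.01 0.01 0 -5 0.3 1;-0.3 -0.01 0.04 0 -5 0.3 1;-0.29 -0.01 0.06 0 -5 0.3 1;-0.29 -0.01 0.09 0 -5 0.3 1;-0.28 -0.01 0.11 0 -5 0.3 1;-0.27 -0.01 0.14 0 -5 0.2 1;-0.25 -0.01 0.16 0 -5 0.2 1;-0.24 -0.01 0.18 0 -5 0.1 1"

```text
clock: 26.15
eef_pos: [625.8, 262.1, 59.4]
tcp_rot: [-1.599, -0.025, -1.846]
contact_force: [-10.3, -6.5, 11.4]
opening: 0.403
```

```bash
python3 -c "
from h import *
st()"
```

```text
jig [-0.3  0.7] z 59.4 F jig [-8.4 -8.8] 11.4 T [-1.08  1.27 -0.04] rot [-1.599 -0.025 -1.846] op 0.403 t 26.15
1cm jig x = tool x,z [-0.03  1.  ]
1cm jig y = tool x,z [-1.   -0.03]
```

Call:
apply_moves:
  plan: "-0.21 -0.01 0.21 0.3 -5 0.3 1;-0.2 -0.01 0.22 0.3 -5 0.3 1;-0.18 -0.01 0.24 0.3 -5 0.3 1;-0.16 -0.01 0.25 0.3 -5 0.3 1;-0.14 -0.01 0.26 0.3 -5 0.3 1;-0.12 -0.01 0.28 0.3 -5 0.2 1;-0.09 -0.01 0.29 0.3 -5 0.2 1;-0.07 -0.01 0.29 0.3 -5 0.2 1;-0.04 -0.01 0.3 0.3 -5 0.2 1"

```text
clock: 27.05
eef_pos: [626.5, 262.5, 60.0]
tcp_rot: [-1.603, 0.024, -1.028]
contact_force: [-11.7, -7.8, 10.4]
opening: 0.401
```

```bash
python3 -c "
from h import *
st()"
```

```text
jig [0.3 1.3] z 60.0 F jig [ -9.5 -10.4] 10.4 T [-1.02  1.4   0.03] rot [-1.603  0.024 -1.028] op 0.401 t 27.05
1cm jig x = tool x,z [0.71 0.71]
1cm jig y = tool x,z [-0.71  0.71]
```

Call:
apply_moves:
  plan: "0 -0.01 0.3 0.5 -2.2 -0.5 1;0 0 0.3 0.5 -2.1 -0.4 1;0 0 0.3 0.3 0 -0.2 1"

```text
clock: 27.35
eef_pos: [626.7, 262.5, 60.1]
tcp_rot: [-1.597, 0.008, -0.947]
contact_force: [-10.4, -8.4, 11.9]
opening: 0.401
```

```bash
python3 -c "
from h import *
st()"
```

```text
jig [0.5 1.3] z 60.1 F jig [ -8.  -10.7] 11.9 T [-1.16  1.42  0.04] rot [-1.597  0.008 -0.947] op 0.401 t 27.35
1cm jig x = tool x,z [0.76 0.65]
1cm jig y = tool x,z [-0.65  0.76]
```

```bash
python3 -c "
from h import *
import cv2
a=cv2.resize(r.grab_frame('top')[130:202,230:290],None,fx=6.5,fy=6.5,interpolation=cv2.INTER_CUBIC)
b=cv2.resize(r.grab_frame('scene')[150:222,255:335],None,fx=5,fy=6.5,interpolation=cv2.INTER_CUBIC)
cv2.imwrite('pics/c8.png',np.hstack([a,b]));st()"
```

```text
jig [0.5 1.3] z 60.1 F jig [ -7.1 -11. ] 11.7 T [-1.16  1.46  0.06] rot [-1.597  0.008 -0.948] op 0.404 t 27.45
1cm jig x = tool x,z [0.76 0.65]
1cm jig y = tool x,z [-0.65  0.76]
```

View pics/c8.png

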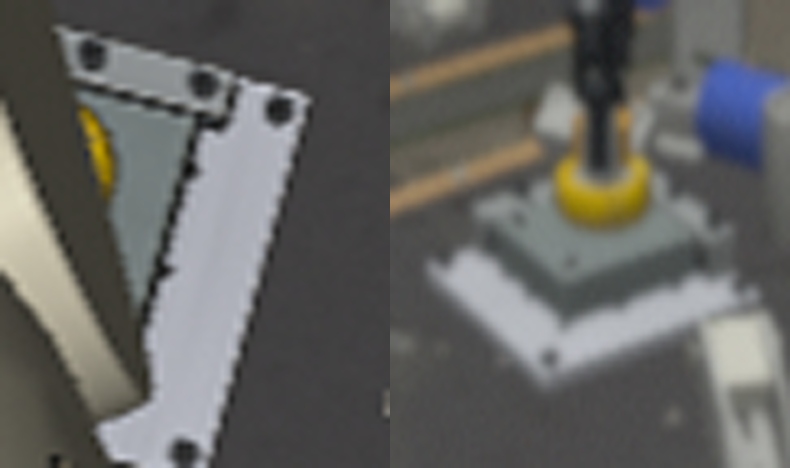

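The unit's right edge, from (198,116) to (145,310) in the crop, lies on the line predicted for home. The far face is against its fence and the nut is gripped.

```bash
python3 -c "
from rig import r
print(r.sign_off())"
```

```text
the job is handed in; nothing more can be done
None
```

The hub unit is square against both fences. The nut was bottomed and backed off a quarter turn, and it is still gripped, with the arm pressing the unit about 7 N into the far fence and 11 N into the left one. The job was handed in at 27.5 s; no verdict was reported.

- **Seating:** I pushed the unit home with the shut fingers. A clear top view then showed it square in the corner.
- **First bottoming failed:** About 1 N m on the nut pulled the unit a few mm off the fences and roughly 6° askew. I backed the nut off about 28°, pushed the unit home again through the nut, and re-gripped it centred.
- **Second bottoming:** I kept the push on the fences throughout. Torque rose from 0.08 to 0.8 N m within 5°, and the unit stayed in place.
- **Back-off:** By tool angle the nut went back 1.576 rad from the estimated contact angle. The tool rose 1.3 mm, against 1.25 mm expected. The contact angle is good to about 0.03 rad.
- **Last checks:** In the last picture the unit's right edge lay on the line predicted for home; the arm hid its left side. The tool is tilted about 1.5° from the holding push. The tool centre reads 1–2 mm from my first estimate of the axle position; I took this as camera calibration error and the nut sliding along the pads.
- **Bystanders:** I touched none of the loose parts on purpose, and the parts near the jig look unmoved in the pictures. I did not measure them again.

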